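# Blank off the leak-test port with its bayonet plug

## Task

Blank off the spring-loaded test port for a leak test: take the black plug by its aluminium wing grip, push it into the port with its two lugs in the two slots, and turn it clockwise (seen from above) about a quarter turn, as far as it goes. Then keep it gripped and pressed fully home, its flange down on the port's rim: finish while still holding it there and do not let go. Leave the other things on the table where they are.

Things in the scene. Friction and masses are not known exactly. Their poses are not given: they have to be found in the camera images.
- test_port: Aluminium bayonet port, fixed: square foot 84x84x10 mm and an upright tube, outside dia. 60, bore 44, rim 52 mm above the table. Origin: centre of the foot's underside; z up along the bore. Slots through the tube wall at its own +x and -x sides, open at the rim, 13 mm wide (17 in the top 4 mm). A brass hose nipple sticks out low on the +y side (to 50 mm from the axis, 13 to 25 mm high)
- port_mouth (a point): Centre of the mouth: on the bore axis, at rim height (52 mm above the table); axes as test_port. From the rim each slot runs straight down, then sideways, clockwise seen from above, in a level channel 27.5 to 40.5 mm above the table; its end stops the plug 80 degrees clockwise from where it went in
- valve_plate (a joint): Sprung steel plate in the bore: how far it is pushed down (m). 0 = up, its top 8 mm below the rim; 0.018 = plug fully home; end stop 0.020. Pushes up with 4 N at first touch, about 10 N with the plug home. If the turned plug is not pressed down it rises 4.5 mm, until its lugs meet the roof of the channels
- blank_plug: Black plug, 120 g, standing upright. Origin: centre of its underside, z up. Barrel dia. 40, 26 high, foot chamfered 4 mm; two steel lugs at its +x and -x sides, 8 mm wide, 3 to 10 mm high, reaching 28 mm from the axis; flange dia. 58, from 26 to 31 mm; aluminium wing grip from 31 to 58 mm: bar 44 mm along x (in line with the lugs), 13 mm thick along y. Home: flange on rim, origin 26 mm above the table
- plug_grip (a point): Middle of the plug's wing grip, on its axis 46 mm above the plug's underside; axes as blank_plug. A half turn of the plug makes no difference
- seal_block_1: Bystander: aluminium block 44 x 50 x 18 mm, origin at the centre of its underside; leave alone
- tape_roll_1: Bystander: white roll of tape, 53 mm across, 14 mm high, origin at the centre of its underside; leave alone
- grease_pot: Bystander: small red pot with a grey lid, 39 mm across, 32 mm high, origin at the centre of its underside; leave alone
There are look-alikes about, which are no part of the job. Leave any blue look-alike of the blank_plug alone.

How it is judged:
On the way, in this order (a step that is already met when the one before it is completed fails the run):
1. the plug is pushed into the port against the spring, lugs in the slots, not yet turned (z of blank_plug in the frame of test_port below 0.036 m and horizontal distance between blank_plug and test_port below 0.004 m and angle between the x axis of blank_plug and the x axis of test_port, either way round below 0.35 rad).
2. the plug is turned clockwise to the end of the channels, its lugs under their roof (z of blank_plug in the frame of test_port below 0.032 m and horizontal distance between blank_plug and test_port below 0.004 m and angle between the x axis of blank_plug and the x axis of test_port, either way round above 1.15 rad), for 0.1 s.
At the end, for the whole second after the job is handed in: Plug in the port, upright (4 deg), on its axis (3 mm), turned at least 66 deg clockwise from the slots, pressed home (flange within 2.3 mm of the rim, valve plate down over 15.7 mm), at rest, the fingers still bearing on it with over 3 N (z of blank_plug in the frame of test_port below 0.0283 m and value of joint valve_plate above 0.0157 m and horizontal distance between blank_plug and test_port below 0.003 m and angle between blank_plug's own z axis and vertical below 0.07 rad and angle between the x axis of blank_plug and the x axis of test_port, either way round above 1.15 rad and contact force between the fingers and blank_plug above 3 N and linear speed of blank_plug below 0.02 m/s); the arm keeps its last pose, push and grip.
It fails at once if a bystander is pushed away or knocked over (distance of any of seal_block_1, tape_roll_1, grease_pot from where it was at the start of the episode above 0.02 m).
It also fails if it takes over 45 s, if anything falls off the work surface, if the arm or the gripper's body presses on something with over 40 N, if the wrist force passes 120 N, or if a joint passes its speed limit or range.

## Robot

A 6-joint arm with a two-finger parallel gripper is mounted at the origin on a cart in front of the work surface, level with it; the furniture and walls round the work are solid. World frame = base frame: x ahead of the robot, y to its left, z up, the work surface at z = 0. Lengths are in m, angles in rad, forces in N, time in s.
With the tool pointing down it reaches from about 0.25 to 0.8 m from the base axis. Payload 8.5 kg.
Tool frame: the origin (TCP) lies midway between the tips of the shut fingers; the grasp point (between the pads) lies 19 mm behind it; z points along the fingers, y is the direction in which the jaws open and shut (so a half turn about z gives the same grasp; the last joint's range is limited). The gripper opens to 85 mm and grips with 20 to 120 N. Pads are 22 mm wide; open, the fingers measure 114 mm over their backs; the gripper's body (76 mm by 85 mm) begins 54 mm behind the grasp point. The pads swing forward as they close: fully open they stand 13 mm farther back than shut.
Start: joints at [1.137, 0.238, -0.013, 1.319, 0, 1.571], TCP at [0.221, 0.476, 0.231] pointing down, gripper open.
Joint ranges: [-2.66, 2.66], [-1.03, 1.9], [-1.14, 1.46], [-1.82, 2.27], [-1.45, 1.34], [-3.14, 3.14]. Speed limits (rad/s): [2.22, 2.22, 2.79, 3.14, 3.14, 3.14].

## Interface

Orientations are given as [roll, pitch, yaw] about the fixed x, y, z axes, in that order (R = Rz(yaw) Ry(pitch) Rx(roll)).
In Python, from workcell import * gives the robot as it stands.
- The arm moves only by the tool step_arm, never from a script. Its argument "commands" is a list of rows, each a list of 7 numbers: the shift along the tool's x, y, z as a fraction of full scale, then the turn, a rotation vector about the tool's x, y, z as a fraction of full scale, then the gripper's target within -1 to 1 (shut at 1, half-way at 0, fully open at -1). A call has exactly 5 rows; each row shifts and turns the pose as measured when the row begins, along the tool's axes as they then stand; what a row does not reach is not made up. Full scale, the value 1, is 0.025 m for a shift and 5 degrees for a turn. A row lasts 1/12 s, in which the tool goes at most 41.7 mm and 7.16 degrees, less where a joint would pass 70% of its speed; a pose out of reach is approached as far as the arm can. A call with a number of a shift or a turn outside -1 to 1 is refused whole. A call with a gripper value outside its range is refused whole. The fingers move at their own pace and stop on an object; the grip force is fixed at half the most. Time passes only in rows, so rows that do not move let the fingers close, or fill a call up. It gives the time, the measured TCP pose, the force and the opening at its end, in the units of the state.
- get_state(): the state, without advancing time (a new reading comes with each control period).
- capture(name): name is "scene" or "top" or "wrist"; returns a dict with "pixels" (480x640x3 uint8, blue, green, red), "depth" (480x640 float32, m along the optical axis (not along the pixel's ray), 0 where there is no reading), "fx", "fy", "cx", "cy" (pixels), "k1" (the pictures are not rectified: a ray, as slopes to the right and down, at radius r is drawn at 1 + k1 r^2 times it, then the intrinsics apply), "R" (3x3) and "t" (3): a world point X has camera coordinates R X + t; the wrist camera has in their place "hand_eye" (4x4, takes a point from camera to tool coordinates, whose origin is the TCP and whose axes are the flange's). Camera axes: x right, y down, z forward; pixel columns grow to the right and rows downward; lengths in m; the calibration is good to about 2 mm. A picture is of the moment at which its call begins: read the wrist's pose just before it.
- job_done(): hands the job in, once; it reports no verdict.
The state is a dict: "time": time; "joint_pos": joint angles; "qvel": joint speeds; "joint_torque": joint torques, N m; "ee_pos": TCP position; "eef_rot": TCP orientation; "ft_force": force on the tool from outside, world axes, zero at the start; "torque": the same for the moment, N m; "gripper_width": finger opening in m.
Only numpy, scipy, OpenCV 4.12 (cv2) and the standard library are available. Lean on these libraries where they do the work, as an engineer would, in place of code of your own. Each camera call takes 0.05 s, during which the arm holds its last target.

## Working session

There is one attempt and no reset: what is moved stays moved. The work goes in short steps, Python scripts to look and compute and a tool call to move; the robot and the scene stay as the last step left them, time stands still between calls to the robot, and variables do not carry over. Pictures are saved under pics/ and viewed, and the job is handed in when it is done.

Besides the shell and the picture viewer there is one more tool, called after "Emit:" by a JSON object that holds its "name" and its "arguments", one argument or row to a line. step_arm: Moves the arm, as the interface text tells. Shift numbers are shares of 0.025 m and turn numbers shares of 5 degrees, none past 1 either way. Its arguments: {"type":"object","properties":{"commands":{"type":"array"}},"required":["commands"]}

```bash
ls; mkdir -p pics
python3 - <<'E'
from workcell import *
import cv2
s=get_state();print(s)
for n in ("scene","top","wrist"):
    c=capture(n);cv2.imwrite(f"pics/{n}0.png",c["pixels"])
    print(n,[c[k] for k in c if k not in("pixels","depth")])
E
```

```text
pics
{'time': 0.0, 'joint_pos': array([ 1.13702082e+00,  2.38794155e-01, -1.42783927e-02,  1.31924883e+00,
        4.78963706e-06,  1.57078531e+00]), 'qvel': array([-9.49800681e-04,  5.94355421e-04, -1.88598700e-03, -1.69977919e-03,
       -1.67515982e-03,  5.92941970e-05]), 'joint_torque': array([-3.31153540e-03, -5.38778436e+01,  3.46437514e+01,  1.85846508e-02,
       -3.00532347e-04,  3.00605109e-05]), 'ee_pos': array([0.22046692, 0.47596978, 0.23066125]), 'eef_rot': array([-3.14006760e+00, -4.80643553e-06,  2.70782816e+00]), 'ft_force': array([ 0.17520692, -0.11887125,  0.70056179]), 'torque': array([ 0.02607828, -0.02693888, -0.03363951]), 'gripper_width': 0.08552576057325297}
scene [466.8740449107588, 466.8740449107588, 323.9529389268026, 238.9566914985243, -0.005469757809373092, array([[ 0.50365387, -0.86383041,  0.0113927 ],
       [-0.42687265, -0.26030868, -0.86603645],
       [ 0.75107424,  0.43131938, -0.49985105]]), array([-0.15673421,  0.31077416,  0.59236685])]
top [517.1484533671726, 517.1484533671726, 323.7255056756241, 239.07728569231892, -0.05254352478852663, array([[-0.00342401, -0.99977793, -0.0207936 ],
       [-0.98773543,  0.00662721, -0.15599615],
       [ 0.15609931,  0.02000444, -0.98753877]]), array([0.11556995, 0.53480696, 0.978707  ])]
wrist [414.687234709781, 414.687234709781, 320.3356137866224, 236.65406818875724, -0.06659663177386116, array([[ 8.29630565e-04, -9.57758660e-01, -2.87572011e-01,
         7.33677506e-02],
       [ 9.99998910e-01,  1.14581949e-03, -9.31206322e-04,
         8.95878380e-04],
       [ 1.22137653e-03, -2.87570925e-01,  9.57758566e-01,
        -1.41943535e-01],
       [ 0.00000000e+00,  0.00000000e+00,  0.00000000e+00,
         1.00000000e+00]])]
```

View pics/scene0.png

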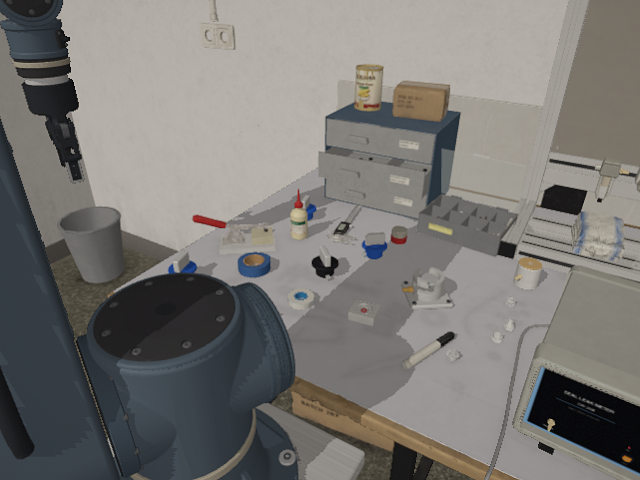

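View pics/top0.png

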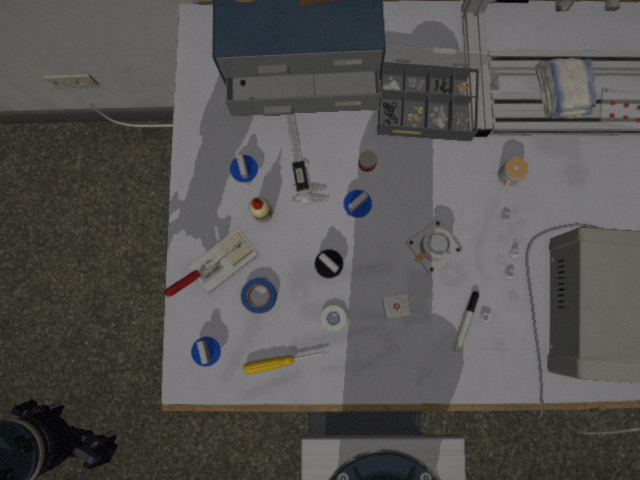

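View pics/wrist0.png

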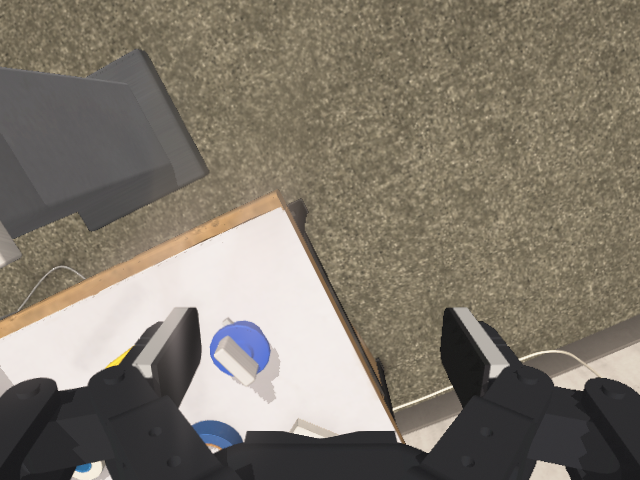

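The top view has four plugs. The ones at (244,168), (357,203) and (206,351) are blue look-alikes, and the one at (328,263) is black with an aluminium grip, so it fits the description. The port is at about (437,245). I'll check both in an enlarged crop.

Run:
```python
import cv2,numpy as np
im=cv2.imread("pics/top0.png")
a=cv2.resize(im[225:301,290:366],(390,390),interpolation=cv2.INTER_CUBIC)
b=cv2.resize(im[205:281,400:476],(390,390),interpolation=cv2.INTER_CUBIC)
cv2.imwrite("pics/crop1.png",np.hstack([a,b]))
```

```text
(no output)
```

View pics/crop1.png

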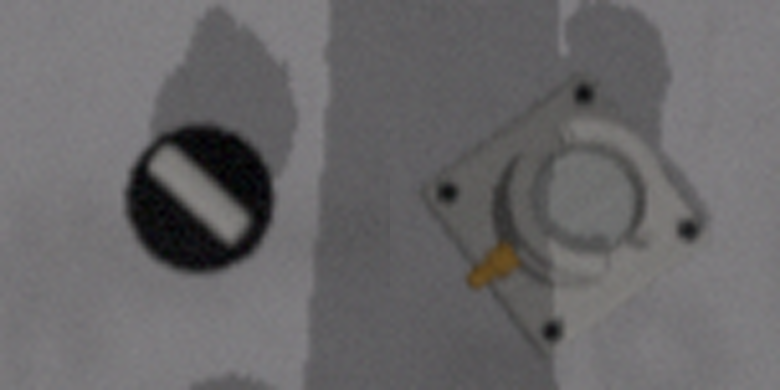

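The crop confirms it: the left one is the black plug with the aluminium bar, and the right one is the port. The port's brass nipple points lower-left and its foot bolts are visible at crop pixels (583,93), (447,192), (688,230) and (552,331).

```bash
cat > h.py <<'E'
import numpy as np,cv2
from scipy.spatial.transform import Rotation as Ro
def K(c): return np.array([[c["fx"],0,c["cx"]],[0,c["fy"],c["cy"]],[0,0,1.]])
def rays(c,p):
    p=np.asarray(p,float).reshape(-1,1,2)
    u=cv2.undistortPoints(p,K(c),np.array([c["k1"],0,0,0,0.]),).reshape(-1,2)
    return np.c_[u,np.ones(len(u))]
def pose(c,s=None):
    if "R" in c: R=c["R"].T; return R,-R@c["t"]
    T=np.eye(4);T[:3,:3]=Ro.from_euler("xyz",s["eef_rot"]).as_matrix();T[:3,3]=s["ee_pos"]
    W=T@c["hand_eye"]; return W[:3,:3],W[:3,3]
def onplane(c,p,z,s=None):
    R,o=pose(c,s); d=rays(c,p)@R.T
    return o+d*((z-o[2])/d[:,2])[:,None]
def project(c,X,s=None):
    R,o=pose(c,s); q=(np.asarray(X).reshape(-1,3)-o)@R; u=q[:,:2]/q[:,2:]
    u=u*(1+c["k1"]*(u**2).sum(1))[:,None]
    return u*[c["fx"],c["fy"]]+[c["cx"],c["cy"]]
def circ(P):
    A=np.c_[2*P[:,:2],np.ones(len(P))]; r=np.linalg.lstsq(A,(P[:,:2]**2).sum(1),rcond=None)[0]
    return r[:2],np.sqrt(r[2]+r[0]**2+r[1]**2)
def big(m):
    cs,_=cv2.findContours(m.astype(np.uint8),cv2.RETR_EXTERNAL,cv2.CHAIN_APPROX_NONE)
    return max(cs,key=cv2.contourArea)
E
python3 - <<'E'
from workcell import *
from h import *
s=get_state();c=capture("top");im=c["pixels"]
mask=np.zeros(im.shape[:2],bool);mask[243:285,308:350]=1
g=im.max(2).astype(int)
blk=(g<45)&mask
k=big(blk);h=cv2.convexHull(k)
P=onplane(c,h.reshape(-1,2),.031);print("flange",circ(P))
f=np.zeros(g.shape,np.uint8);cv2.drawContours(f,[h],-1,1,-1);f=cv2.erode(f,np.ones((3,3)))
bar=(f>0)&(g>75);b=big(bar);W=onplane(c,b.reshape(-1,2),.058)
r=cv2.minAreaRect((W[:,:2]*1e4).astype(np.float32));print("bar",r,W.mean(0)); bx=cv2.boxPoints(r);print(bx/1e4)
s5=390/76
B=np.array([[583,93],[447,192],[552,331],[688,230]],float); B[:,0]-=390
bp=B/s5+[400,205]; W=onplane(c,bp-.5+.5,.010);print("bolts",W,W.mean(0))
n=np.array([[475,282],[510,255]],float);n[:,0]-=390
print("nipple",onplane(c,n/s5+[400,205],.019))
E
```

```text
flange (array([0.48882189, 0.10360306]), np.float64(0.027336298362396236))
bar ((4879.02880859375, 1038.1484375), (427.2038879394531, 130.3477325439453), 46.872493743896484) [0.4878574 0.1039162 0.058    ]
[[0.46854395 0.09268089]
 [0.47805712 0.08377   ]
 [0.5072618  0.1149488 ]
 [0.49774864 0.1238597 ]]
bolts [[ 0.57212582 -0.11972508  0.01      ]
 [ 0.53256048 -0.06427598  0.01      ]
 [ 0.47699862 -0.10396324  0.01      ]
 [ 0.51671467 -0.15923521  0.01      ]] [ 0.52459989 -0.11179988  0.01      ]
nipple [[ 0.49554782 -0.07282515  0.019     ]
 [ 0.50609352 -0.08685834  0.019     ]]
```

Plug is at about (0.488, 0.104) with its bar at 46.9°. Port is at about (0.5246, -0.112) with yaw about 36° (nipple direction 126°). First I'll move towards the plug and find the sign of the wrist turn.

Emit:
{"name": "step_arm", "arguments": {
  "commands": [
    [-0.9, -0.5, 0, 0, 0, 0.2, -1],
    [-0.9, -0.5, 0, 0, 0, 0.2, -1],
    [-0.9, -0.5, 0, 0, 0, 0.2, -1],
    [-0.9, -0.5, 0, 0, 0, 0.2, -1],
    [-0.9, -0.5, 0, 0, 0, 0.2, -1]
  ]
}}

```text
time: 0.62
ee_pos: [0.2926, 0.3694, 0.2291]
eef_rot: [-3.139, -0.001, 2.625]
ft_force: [0.9, -0.1, -0.3]
gripper_width: 0.0853
```

```bash
cat > g.py <<'E'
import sys
from workcell import *
from h import *
def rep(x,y,z,yaw):
    s=get_state();R=Ro.from_euler("xyz",s["eef_rot"])
    T=Ro.from_euler("xyz",[np.pi,0,np.radians(yaw)])
    d=R.inv().apply(np.array([x,y,z])-s["ee_pos"])/.025
    r=(R.inv()*T).as_rotvec(degrees=True)/5
    print("t%.2f"%s["time"],"pos",s["ee_pos"].round(4),"rpy",np.degrees(s["eef_rot"]).round(2),"q",s["joint_pos"].round(2),"F",s["ft_force"].round(1),"w",round(s["gripper_width"],4))
    print("need shift rows",d.round(2),"turn rows",r.round(2))
if __name__=="__main__": rep(*map(float,sys.argv[1:5]))
E
python3 g.py 0.488 0.1037 0.2 46.9;python3 g.py 0.488 0.1037 0.2 -133.1
```

```text
t0.62 pos [0.2926 0.3694 0.2291] rpy [-1.7986e+02 -6.0000e-02  1.5038e+02] q [ 0.9   0.15 -0.13  1.29  0.    1.42] F [ 0.9 -0.1 -0.3] w 0.0853
need shift rows [-12.05  -5.38   1.16] turn rows [-3.00e-02  2.00e-02  2.07e+01]
t0.62 pos [0.2926 0.3694 0.2291] rpy [-1.7986e+02 -6.0000e-02  1.5038e+02] q [ 0.9   0.15 -0.13  1.29  0.    1.42] F [ 0.9 -0.1 -0.3] w 0.0853
need shift rows [-12.05  -5.38   1.16] turn rows [-1.00e-02 -3.00e-02 -1.53e+01]
```

yaw = q1 - q6 + 180°, so I'll use tool yaw -133° at the plug and about -144° → +136° at the port, which keeps q6 mid-range.

Emit:
{"name": "step_arm", "arguments": {
  "commands": [
    [-1, -0.45, 0, 0, 0, 0, -1],
    [-1, -0.45, 0, 0, 0, 0, -1],
    [-1, -0.45, 0, 0, 0, 0, -1],
    [-1, -0.45, 0, 0, 0, 0, -1],
    [-1, -0.45, 0, 0, 0, 0, -1]
  ]
}}

```text
time: 1.03
ee_pos: [0.3754, 0.2528, 0.2288]
eef_rot: [-3.139, -0.001, 2.625]
ft_force: [0.5, 1.0, 0.8]
gripper_width: 0.0854
```

Emit:
{"name": "step_arm", "arguments": {
  "commands": [
    [-1, -0.45, 0, 0, 0, 0, -1],
    [-1, -0.45, 0, 0, 0, 0, -1],
    [-1, -0.45, 0, 0, 0, 0, -1],
    [-1, -0.45, 0, 0, 0, 0, -1],
    [-1, -0.45, 0, 0, 0, 0, -1]
  ]
}}

```text
time: 1.45
ee_pos: [0.4591, 0.1355, 0.2287]
eef_rot: [-3.139, -0.001, 2.625]
ft_force: [-0.1, 0.4, -0.3]
gripper_width: 0.0856
```

Emit:
{"name": "step_arm", "arguments": {
  "commands": [
    [0, 0, 0, 0, 0, -1, -1],
    [0, 0, 0, 0, 0, -1, -1],
    [0, 0, 0, 0, 0, -1, -1],
    [0, 0, 0, 0, 0, -1, -1],
    [0, 0, 0, 0, 0, -1, -1]
  ]
}}

```text
time: 1.87
ee_pos: [0.4622, 0.1294, 0.2276]
eef_rot: [-3.138, -0.003, 3.069]
ft_force: [-0.1, -0.2, -0.7]
gripper_width: 0.0857
```

Emit:
{"name": "step_arm", "arguments": {
  "commands": [
    [0, 0, 0, 0, 0, -1, -1],
    [0, 0, 0, 0, 0, -1, -1],
    [0, 0, 0, 0, 0, -1, -1],
    [0, 0, 0, 0, 0, -1, -1],
    [0, 0, 0, 0, 0, -1, -1]
  ]
}}

```text
time: 2.28
ee_pos: [0.4618, 0.1289, 0.2268]
eef_rot: [-3.14, -0.006, -2.756]
ft_force: [0.3, -0.6, -0.1]
gripper_width: 0.0856
```

Emit:
{"name": "step_arm", "arguments": {
  "commands": [
    [0, 0, 0, 0, 0, -1, -1],
    [0, 0, 0, 0, 0, -1, -1],
    [0, 0, 0, 0, 0, -1, -1],
    [0, 0, 0, 0, 0, -1, -1],
    [0, 0, 0, 0, 0, -0.5, -1]
  ]
}}

```text
time: 2.7
ee_pos: [0.4612, 0.1287, 0.226]
eef_rot: [3.14, -0.008, -2.34]
ft_force: [0.3, -0.1, 0.1]
gripper_width: 0.0857
```

```bash
python3 g.py 0.488 0.1037 0.2 -133.1
python3 - <<'E'
from workcell import *
import cv2
cv2.imwrite("pics/wrist1.png",capture("wrist")["pixels"])
E
```

```text
t2.70 pos [0.4612 0.1287 0.226 ] rpy [ 179.88   -0.46 -134.1 ] q [ 0.27  0.17 -0.12  1.29 -0.   -0.53] F [ 0.3 -0.1  0.1] w 0.0857
need shift rows [-0.04 -1.47  1.04] turn rows [ 0.02 -0.09 -0.2 ]
```

View pics/wrist1.png

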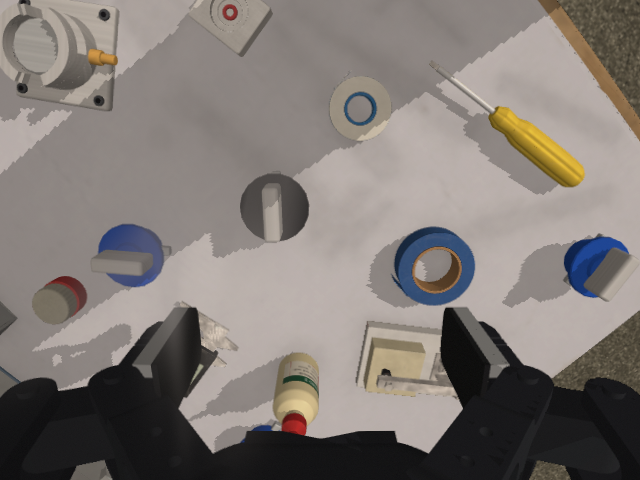

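The wrist view shows the black plug (grey flange under this exposure) at (275,207) with its bar nearly vertical in the image. The port is top-left, and the white tape roll and blue look-alike are well clear. I'll centre over the plug, go lower, and measure again.

Emit:
{"name": "step_arm", "arguments": {
  "commands": [
    [0, -0.5, 0.6, 0, -0.09, -0.1, -1],
    [0, -0.5, 0.6, 0, 0, -0.1, -1],
    [0, -0.5, 0.6, 0, 0, 0, -1],
    [0, 0, 0.6, 0, 0, 0, -1],
    [0, 0, 0, 0, 0, 0, -1]
  ]
}}

```text
time: 3.17
ee_pos: [0.4897, 0.1023, 0.1646]
eef_rot: [3.141, 0.002, -2.326]
ft_force: [-0.2, -0.8, -0.5]
gripper_width: 0.0853
```

```bash
python3 g.py 0.488 0.1037 0.045 -133.1
cat > m.py <<'E'
from workcell import *
from h import *
s=get_state();c=capture("wrist");im=c["pixels"];cv2.imwrite("pics/wrist2.png",im)
print(project(c,[[.488,.1037,.058],[.488,.1037,.031]],s))
E
python3 m.py
```

```text
t3.17 pos [0.4897 0.1023 0.1646] rpy [ 1.7995e+02  1.4000e-01 -1.3327e+02] q [ 0.2   0.23 -0.2   1.14  0.   -0.61] F [-0.2 -0.8 -0.5] w 0.0853
need shift rows [0.02 0.08 4.78] turn rows [ 0.01  0.03 -0.03]
[[323.13130408 233.05583027]
 [322.83317128 222.00265516]]
```

View pics/wrist2.png

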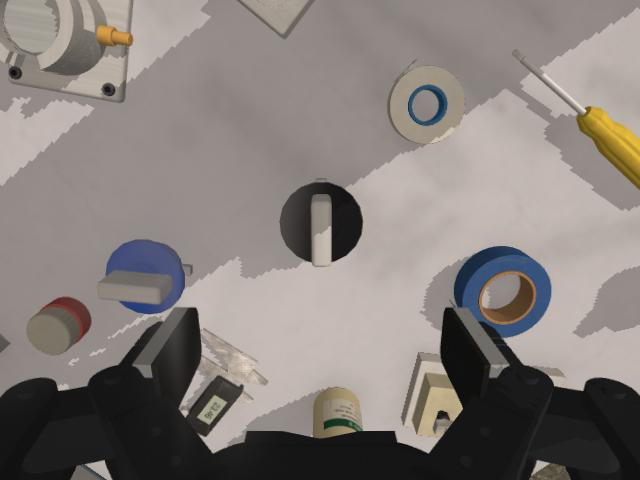

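Run:
```python
import cv2
im=cv2.imread("pics/wrist2.png")
cv2.imwrite("pics/c2.png",cv2.resize(im[170:275,270:375],(600,600),interpolation=cv2.INTER_CUBIC))
```

```text
(no output)
```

View pics/c2.png

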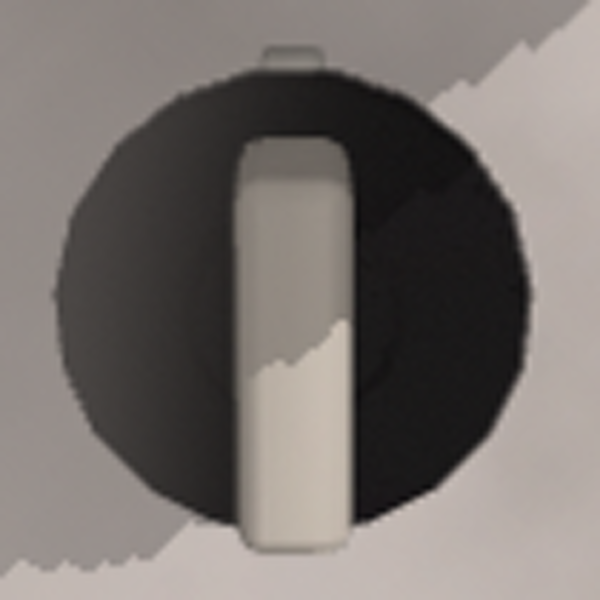

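Top face of the bar is centred at (321.5, 234), upright in the image. I'll work out its position.

Run:
```python
from workcell import *
from h import *
from g import rep
s=get_state();c=capture("wrist")
X=onplane(c,[[321.5,234],[312,201.5+2],[331.8,266]],.058,s);print(X)
a=onplane(c,[[321.5,204],[321.3,262]],.058,s);d=a[0]-a[1];print("bar yaw",np.degrees(np.arctan2(d[1],d[0])))
rep(X[0][0],X[0][1],.036,-133.1)
```

```text
[[0.49001082 0.1039082  0.058     ]
 [0.48090047 0.08566114 0.058     ]
 [0.49985784 0.12409185 0.058     ]]
bar yaw -133.34834042375672
t3.27 pos [0.4906 0.1028 0.1669] rpy [-179.95    0.27 -133.21] q [ 0.21  0.23 -0.2   1.14  0.   -0.61] F [-0.2  0.6 -0.1] w 0.0855
need shift rows [0.01 0.05 5.24] turn rows [-0.01  0.05 -0.02]
```

Emit:
{"name": "step_arm", "arguments": {
  "commands": [
    [0, 0.05, 1, 0, 0.05, 0, -1],
    [0, 0, 1, 0, 0, 0, -1],
    [0, 0, 1, 0, 0, 0, -1],
    [0, 0, 1, 0, 0, 0, -1],
    [0, 0, 0.5, 0, 0, 0, -1]
  ]
}}

```text
time: 3.68
ee_pos: [0.4962, 0.1065, 0.0601]
eef_rot: [-3.132, 0.014, -2.327]
ft_force: [-0.2, -0.3, -0.3]
gripper_width: 0.0857
```

```bash
python3 g.py 0.4895 0.1038 0.036 -133.2; python3 g.py 0.4895 0.1038 0.036 -133.2;  python3 m.py
```

```text
t3.68 pos [0.4962 0.1065 0.0601] rpy [-179.44    0.78 -133.31] q [ 0.21  0.32 -0.37  0.86 -0.   -0.6 ] F [-0.2 -0.3 -0.3] w 0.0857
need shift rows [0.27 0.13 0.96] turn rows [-0.11  0.16 -0.02]
t3.68 pos [0.4962 0.1065 0.0601] rpy [-179.44    0.78 -133.31] q [ 0.21  0.32 -0.37  0.86 -0.   -0.6 ] F [-0.2 -0.3 -0.3] w 0.0857
need shift rows [0.27 0.13 0.96] turn rows [-0.11  0.16 -0.02]
[[330.27650941 291.96538117]
 [329.46299265 265.76220558]]
```

View pics/wrist2.png

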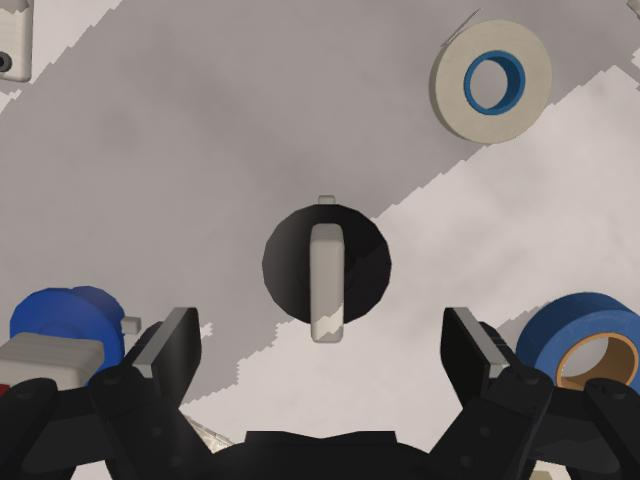

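The plug bar is between the fingers at about (327,285). A fast descent drifts and tilts slightly, so I'll correct with small rows.

Emit:
{"name": "step_arm", "arguments": {
  "commands": [
    [0.2, 0.1, 0.1, -0.1, 0.15, 0, -1],
    [0.07, 0.03, 0.2, 0, 0, 0, -1],
    [0, 0, 0.2, 0, 0, 0, -1],
    [0, 0, 0.1, 0, 0, 0, -1],
    [0, 0, 0, 0, 0, 0, -1]
  ]
}}

```text
time: 4.15
ee_pos: [0.4902, 0.1047, 0.047]
eef_rot: [-3.14, 0.002, -2.327]
ft_force: [0.1, 0.9, 0.5]
gripper_width: 0.0855
```

```bash
python3 g.py 0.4895 0.1038 0.036 -133.2
```

```text
t4.15 pos [0.4902 0.1047 0.047 ] rpy [-1.7989e+02  1.0000e-01 -1.3331e+02] q [ 0.21  0.33 -0.39  0.84 -0.   -0.6 ] F [0.1 0.9 0.5] w 0.0855
need shift rows [ 0.04 -0.    0.44] turn rows [-0.02  0.02 -0.02]
```

Emit:
{"name": "step_arm", "arguments": {
  "commands": [
    [0.04, 0, 0.2, 0, 0, 0, -1],
    [0, 0, 0.2, 0, 0, 0, -1],
    [0, 0, 0.1, 0, 0, 0, -1],
    [0, 0, 0, 0, 0, 0, -1],
    [0, 0, 0, 0, 0, 0, 0]
  ]
}}

```text
time: 4.57
ee_pos: [0.4906, 0.104, 0.0346]
eef_rot: [-3.138, 0.004, -2.327]
ft_force: [-0.1, 0.3, -0.1]
gripper_width: 0.075
```

```bash
python3 g.py 0.4895 0.1038 0.036 -133.2
```

```text
t4.57 pos [0.4906 0.104  0.0346] rpy [-179.8     0.24 -133.32] q [ 0.21  0.35 -0.41  0.81 -0.   -0.61] F [-0.1  0.3 -0.1] w 0.075
need shift rows [ 0.04  0.02 -0.06] turn rows [-0.04  0.05 -0.02]
```

Height is good (0.0346). Closing now.

Emit:
{"name": "step_arm", "arguments": {
  "commands": [
    [0.03, 0, 0, -0.04, 0.05, 0, 1],
    [0, 0, 0, 0, 0, 0, 1],
    [0, 0, 0, 0, 0, 0, 1],
    [0, 0, 0, 0, 0, 0, 1],
    [0, 0, 0, 0, 0, 0, 1]
  ]
}}

```text
time: 4.98
ee_pos: [0.4903, 0.1035, 0.0348]
eef_rot: [3.141, -0.001, -2.327]
ft_force: [-1.9, 1.2, 20.5]
gripper_width: 0.0125
```

Emit:
{"name": "step_arm", "arguments": {
  "commands": [
    [0, 0, 0, 0, 0, 0, 1],
    [0, 0, 0, 0, 0, 0, 1],
    [0, 0, 0, 0, 0, 0, 1],
    [0, 0, 0, 0, 0, 0, 1],
    [0, 0, 0, 0, 0, 0, 1]
  ]
}}

```text
time: 5.4
ee_pos: [0.4904, 0.1035, 0.0349]
eef_rot: [3.141, -0.0, -2.327]
ft_force: [-0.1, 0.5, 0.0]
gripper_width: 0.0122
```

```bash
python3 g.py 0.4895 0.1038 0.036 -133.2;python3 m.py
```

```text
t5.40 pos [0.4904 0.1035 0.0349] rpy [ 1.7999e+02 -1.0000e-02 -1.3333e+02] q [ 0.21  0.35 -0.41  0.82 -0.   -0.61] F [-0.1  0.5  0. ] w 0.0122
need shift rows [ 0.01  0.03 -0.04] turn rows [ 0.   -0.   -0.03]
[[325.04884624 341.14553142]
 [324.26903947 304.47447902]]
```

View pics/wrist2.png

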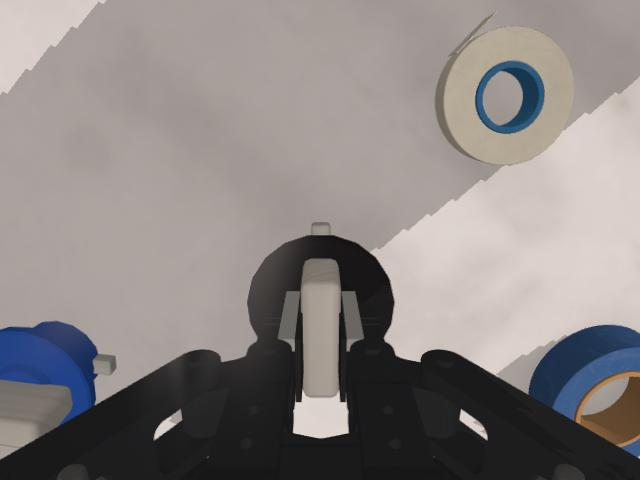

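Gripped at 12.2 mm on the 13 mm bar. I'll measure where the plug sits in the tool frame.

Run:
```python
from workcell import *
from h import *
s=get_state();c=capture("wrist")
im=c["pixels"];cv2.imwrite("pics/c3.png",cv2.resize(im[200:420,240:400],None,fx=2.6,fy=2.6,interpolation=cv2.INTER_CUBIC))
R=Ro.from_euler("xyz",s["eef_rot"]).as_matrix()
def tool(p,z): return (onplane(c,p,z,s)-s["ee_pos"])@R*1e3
print("lugtip(28)",tool([[320.5,222.5]],.010));
print("flange edges",tool([[320.5,236],[248,302],[394,302]],.031))
g=im.max(2).astype(int)
f=[]
for col in range(262,382,4):
    if 300<col<345: continue
    for r in range(225,300):
        if g[r,col]<70: f.append((col,r));break
P=tool(f,.031);print(circ(P))
print("bar end rows",tool([[320.5,260],[320.5,397]],.058))
```

```text
lugtip(28) [[28.71618977  0.3864903  24.93406319]]
flange edges [[ 29.11210798   0.37225389   3.93415751]
 [  2.45430774 -27.64994601   3.92378374]
 [  2.48763795  28.83884386   3.93152512]]
(array([7.58578723, 1.61815518]), np.float64(22.404228559211564))
bar end rows [[ 29.52879737   0.35405426 -23.06574386]
 [-20.35083809   0.40158266 -23.07796988]]
```

View pics/c3.png

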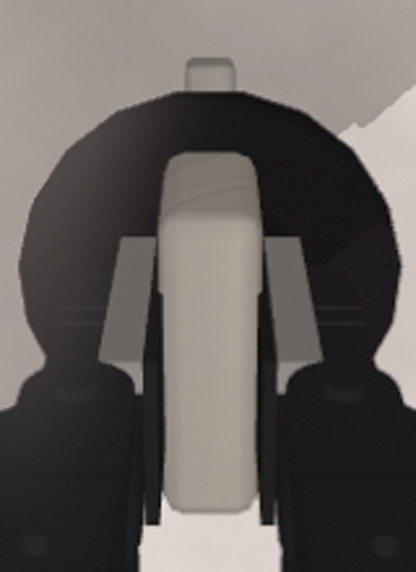

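The plug sits at about (+0.5, +0.3) mm in the tool frame, upright. Underside = TCP z - 0.035. Lifting, then moving to a viewpoint beside the port.

Emit:
{"name": "step_arm", "arguments": {
  "commands": [
    [0, 0, -0.3, 0, 0, 0, 1],
    [0, 0, -1, 0, 0, 0, 1],
    [0, 0, -1, 0, 0, 0, 1],
    [0, 0, -1, 0, 0, 0, 1],
    [0, 0, -1, 0, 0, 0, 1]
  ]
}}

```text
time: 5.92
ee_pos: [0.4858, 0.1025, 0.1424]
eef_rot: [3.134, -0.011, -2.327]
ft_force: [-0.1, 0.6, -0.9]
gripper_width: 0.0119
```

Emit:
{"name": "step_arm", "arguments": {
  "commands": [
    [0, 0, -0.8, 0, 0, 0, 1],
    [0, 0, -0.5, 0, 0, 0.5, 1],
    [0, 0, 0, 0, 0, 0.8, 1],
    [0, 0, 0, 0, 0, 0.8, 1],
    [0, 0, 0, 0, 0, 0, 1]
  ]
}}

```text
time: 6.33
ee_pos: [0.4883, 0.1031, 0.1861]
eef_rot: [3.141, -0.002, -2.518]
ft_force: [-0.0, 0.5, -0.7]
gripper_width: 0.0117
```

```bash
python3 g.py 0.573 -0.077 0.18 -144
```

```text
t6.33 pos [0.4883 0.1031 0.1861] rpy [ 1.7996e+02 -1.0000e-01 -1.4425e+02] q [ 0.21  0.22 -0.16  1.2   0.   -0.42] F [-0.   0.5 -0.7] w 0.0117
need shift rows [ 1.46 -7.83  0.24] turn rows [ 0.01 -0.02 -0.05]
```

Emit:
{"name": "step_arm", "arguments": {
  "commands": [
    [0.18, -1, 0, 0, 0, 0, 1],
    [0.18, -1, 0, 0, 0, 0, 1],
    [0.18, -1, 0, 0, 0, 0, 1],
    [0.18, -1, 0, 0, 0, 0, 1],
    [0.18, -1, 0, 0, 0, 0, 1]
  ]
}}

```text
time: 6.75
ee_pos: [0.5429, -0.0112, 0.1877]
eef_rot: [3.139, -0.001, -2.498]
ft_force: [-0.2, 0.0, -0.4]
gripper_width: 0.0118
```

Emit:
{"name": "step_arm", "arguments": {
  "commands": [
    [0.18, -1, 0, 0, 0, 0, 1],
    [0.18, -1, 0, 0, 0, 0, 1],
    [0.1, -0.6, 0, 0, 0, 0, 1],
    [0, 0, 0, 0, 0, 0, 1],
    [0, 0, 0, 0, 0, 0, 1]
  ]
}}

```text
time: 7.17
ee_pos: [0.5743, -0.0776, 0.1869]
eef_rot: [3.138, -0.003, -2.491]
ft_force: [-0.8, -0.1, -1.7]
gripper_width: 0.0119
```

```bash
python3 g.py 0.573 -0.077 0.18 -144;python3 m.py; python3 -c "
from workcell import *
import cv2
cv2.imwrite('pics/top3.png',capture('top')['pixels'])"
```

```text
t7.17 pos [ 0.5743 -0.0776  0.1869] rpy [ 179.81   -0.2  -142.71] q [-0.13  0.35  0.03  1.26 -0.   -0.79] F [-0.8 -0.1 -1.7] w 0.0119
need shift rows [0.03 0.05 0.28] turn rows [ 0.04 -0.04  0.26]
[[588.94410722 280.25868586]
 [568.29210506 267.21425899]]
```

View pics/wrist2.png

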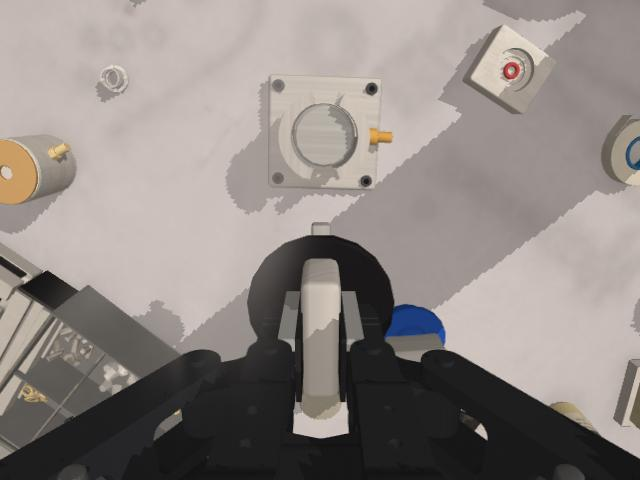

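The port is clearly visible: bolts near (278,86), (371,89), (366,181) and (277,179), bore at (326,135), nipple to the right. I'll measure from the bolts and the foot's outline.

```bash
cat > p.py <<'E'
from workcell import *
from h import *
s=get_state();c=capture("wrist");im=c["pixels"]
g=cv2.cvtColor(im,cv2.COLOR_BGR2GRAY)
cv2.imwrite("pics/c4.png",cv2.resize(im[65:200,255:405],None,fx=4.5,fy=4.5,interpolation=cv2.INTER_CUBIC))
B=[]
for u,v in [(278,86),(371,89),(366,181),(277,179)]:
    w=g[v-7:v+8,u-7:u+8]; b=(w<(int(w.min())+np.median(w))/2)
    n,l,st,ce=cv2.connectedComponentsWithStats(b.astype(np.uint8))
    i=1+np.argmax(st[1:,4]); B.append(ce[i]+[u-7,v-7])
B=np.array(B);print(B.round(1))
X=onplane(c,B,.010,s);print(X.round(4)); print("centre",X.mean(0))
for i in range(4):
    d=X[(i+1)%4]-X[i]; print(np.degrees(np.arctan2(d[1],d[0]))%90, np.linalg.norm(d))
E
python3 p.py
```

```text
[[275.9  84.7]
 [370.8  88. ]
 [364.3 180.5]
 [276.5 177.5]]
[[ 0.5188 -0.1585  0.01  ]
 [ 0.4785 -0.1019  0.01  ]
 [ 0.5345 -0.0629  0.01  ]
 [ 0.5738 -0.1182  0.01  ]]
centre [ 0.52641183 -0.11038618  0.01      ]
35.45514733337389 0.06945130314883557
34.899972812730056 0.06825415850081068
35.38952323294453 0.0678581536504222
36.238263947250914 0.06817960093309264
```

View pics/c4.png

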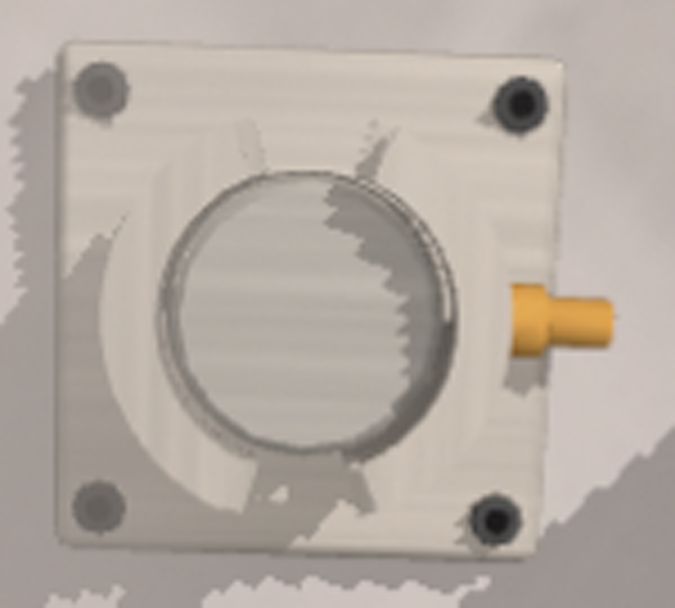

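Run:
```python
from workcell import *
from h import *
s=get_state();c=capture("wrist")
print(s["ee_pos"].round(4),np.degrees(s["eef_rot"]).round(2),s["time"])
X=onplane(c,[[277.4,85],[370.6,88.1],[365.2,180.6],[277,177.7]],.010,s);print("bolts",X.mean(0))
for i in range(4):
    d=X[(i+1)%4]-X[i]; print(np.degrees(np.arctan2(d[1],d[0]))%90, np.linalg.norm(d))
M=onplane(c,[[323.4,135.2],[290.1,135],[356.5,135],[323,102.8],[323,167.7]],.052,s);print("mouth",M[0],np.linalg.norm(M[1]-M[2]),np.linalg.norm(M[3]-M[4]))
t=capture("top");im=t["pixels"];cv2.imwrite("pics/c5.png",cv2.resize(im[205:281,400:476],(600,600),interpolation=cv2.INTER_CUBIC))
```

```text
[ 0.574  -0.0764  0.1871] [ 179.82   -0.18 -142.67] 7.3167
bolts [ 0.52623643 -0.10953236  0.01      ]
35.58641939709405 0.0682444852833887
35.60631318994084 0.0683122808606663
35.45987704155672 0.06821094612752232
35.634689567858175 0.06816165167228067
mouth [ 0.52528857 -0.11002116  0.052     ] 0.043359139732918266 0.04155726989987313
```

View pics/c5.png

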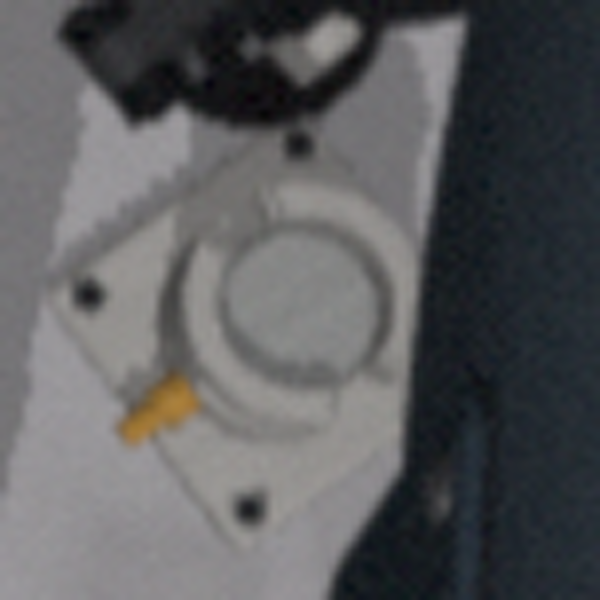

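Port by wrist view: (0.5257, -0.1098), yaw 35.5°. Target TCP is (0.5263, -0.1098) at tool yaw -144.5°. Next is to go above it.

```bash
python3 g.py 0.5263 -0.1098 0.105 -144.45
```

```text
t7.42 pos [ 0.5741 -0.0761  0.1873] rpy [ 1.7984e+02 -1.6000e-01 -1.4265e+02] q [-0.13  0.35  0.03  1.26 -0.   -0.78] F [ 0.6  0.2 -1. ] w 0.0118
need shift rows [2.33 0.08 3.3 ] turn rows [ 0.03 -0.03  0.36]
```

Emit:
{"name": "step_arm", "arguments": {
  "commands": [
    [0.6, 0, 0, 0.03, -0.03, 0.36, 1],
    [0.6, 0, 0, 0, 0, 0, 1],
    [0.6, 0, 0.2, 0, 0, 0, 1],
    [0.45, 0, 0.5, 0, 0, 0, 1],
    [0, 0, 0.5, 0, 0, 0, 1]
  ]
}}

```text
time: 7.83
ee_pos: [0.5279, -0.1059, 0.1596]
eef_rot: [-3.138, 0.004, -2.514]
ft_force: [-0.7, 0.4, -0.4]
gripper_width: 0.0116
```

Emit:
{"name": "step_arm", "arguments": {
  "commands": [
    [0, 0, 0.5, 0, 0, 0, 1],
    [0, 0, 0.5, 0, 0, 0, 1],
    [0, 0, 0.4, 0, 0, 0, 1],
    [0, 0, 0.2, 0, 0, 0, 1],
    [0, 0, 0, 0, 0, 0, 1]
  ]
}}

```text
time: 8.25
ee_pos: [0.5253, -0.1026, 0.1178]
eef_rot: [-3.139, 0.004, -2.509]
ft_force: [0.4, 0.9, -0.9]
gripper_width: 0.0121
```

```bash
python3 g.py 0.5263 -0.1098 0.100 -144.45
```

```text
t8.25 pos [ 0.5253 -0.1026  0.1178] rpy [-179.84    0.21 -143.73] q [-0.19  0.31 -0.21  1.04  0.   -0.83] F [ 0.4  0.9 -0.9] w 0.0121
need shift rows [ 0.14 -0.25  0.71] turn rows [-0.03  0.04  0.14]
```

Emit:
{"name": "step_arm", "arguments": {
  "commands": [
    [0.14, -0.25, 0.1, -0.03, 0.04, 0.14, 1],
    [0, 0, 0.3, 0, 0, 0, 1],
    [0, 0, 0.2, 0, 0, 0, 1],
    [0, 0, 0, 0, 0, 0, 1],
    [0, 0, 0, 0, 0, 0, 1]
  ]
}}

```text
time: 8.67
ee_pos: [0.5274, -0.1097, 0.1032]
eef_rot: [-3.14, 0.002, -2.52]
ft_force: [-0.7, -0.1, -1.2]
gripper_width: 0.0117
```

```bash
python3 g.py 0.5263 -0.1098 0.090 -144.45;python3 m.py; python3 -c "
from workcell import *
import cv2
im=capture('scene')['pixels'];cv2.imwrite('pics/s3.png',cv2.resize(im[230:330,370:500],None,fx=5,fy=5,interpolation=cv2.INTER_CUBIC))"
```

```text
t8.67 pos [ 0.5274 -0.1097  0.1032] rpy [-1.799e+02  9.000e-02 -1.444e+02] q [-0.21  0.33 -0.22  1.01 -0.   -0.83] F [-0.7 -0.1 -1.2] w 0.0117
need shift rows [0.04 0.02 0.53] turn rows [-0.02  0.02  0.01]
[[656.32234511 415.59765198]
 [626.49460832 387.51014244]]
```

View pics/wrist2.png

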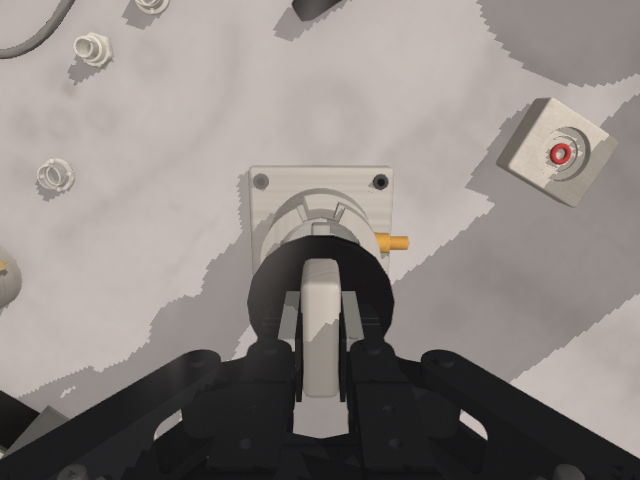

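View pics/s3.png

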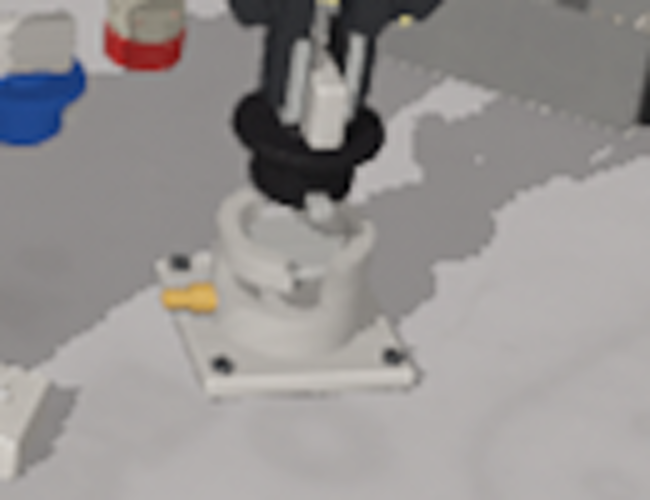

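The lug (321,228) lines up with the slot opening (325,212), and the bolts are centred at column 320.5. Descending gently.

Emit:
{"name": "step_arm", "arguments": {
  "commands": [
    [0.04, 0.01, 0.15, -0.02, 0.02, 0.01, 1],
    [0, 0, 0.15, 0, 0, 0, 1],
    [0, 0, 0.15, 0, 0, 0, 1],
    [0, 0, 0.15, 0, 0, 0, 1],
    [0, 0, 0, 0, 0, 0, 1]
  ]
}}

```text
time: 9.18
ee_pos: [0.5267, -0.1102, 0.0875]
eef_rot: [-3.141, 0.001, -2.521]
ft_force: [-0.3, 0.1, -0.1]
gripper_width: 0.0118
```

```bash
python3 g.py 0.5263 -0.1098 0.080 -144.45
```

```text
t9.18 pos [ 0.5267 -0.1102  0.0875] rpy [-1.7995e+02  4.0000e-02 -1.4445e+02] q [-0.21  0.35 -0.24  0.98 -0.   -0.83] F [-0.3  0.1 -0.1] w 0.0118
need shift rows [0.01 0.02 0.3 ] turn rows [-0.01  0.01 -0.  ]
```

Emit:
{"name": "step_arm", "arguments": {
  "commands": [
    [0.01, 0.02, 0.1, 0, 0, 0, 1],
    [0, 0, 0.1, 0, 0, 0, 1],
    [0, 0, 0.1, 0, 0, 0, 1],
    [0, 0, 0.1, 0, 0, 0, 1],
    [0, 0, 0, 0, 0, 0, 1]
  ]
}}

```text
time: 9.6
ee_pos: [0.5264, -0.1099, 0.0767]
eef_rot: [-3.14, 0.001, -2.521]
ft_force: [-0.5, -0.2, 4.0]
gripper_width: 0.0118
```

```bash
python3 g.py 0.5263 -0.1098 0.075 -144.45
```

```text
t9.60 pos [ 0.5264 -0.1099  0.0767] rpy [-1.7993e+02  5.0000e-02 -1.4445e+02] q [-0.21  0.36 -0.26  0.95 -0.   -0.83] F [-0.5 -0.2  4. ] w 0.0118
need shift rows [0.   0.   0.07] turn rows [-0.01  0.01 -0.  ]
```

Force is 4 N upward, which matches first touch on the plate, and there is no side load. Continuing down.

Emit:
{"name": "step_arm", "arguments": {
  "commands": [
    [0, 0, 0.12, 0, 0, 0, 1],
    [0, 0, 0.12, 0, 0, 0, 1],
    [0, 0, 0.12, 0, 0, 0, 1],
    [0, 0, 0.12, 0, 0, 0, 1],
    [0, 0, 0.1, 0, 0, 0, 1]
  ]
}}

```text
time: 10.02
ee_pos: [0.5265, -0.1099, 0.0629]
eef_rot: [-3.139, 0.002, -2.521]
ft_force: [-2.7, 1.2, 8.2]
gripper_width: 0.0118
```

```bash
python3 g.py 0.5263 -0.1098 0.060 -144.45
```

```text
t10.02 pos [ 0.5265 -0.1099  0.0629] rpy [-1.7987e+02  1.2000e-01 -1.4445e+02] q [-0.21  0.37 -0.28  0.92 -0.   -0.83] F [-2.7  1.2  8.2] w 0.0118
need shift rows [0.   0.01 0.12] turn rows [-0.03  0.02  0.  ]
```

Emit:
{"name": "step_arm", "arguments": {
  "commands": [
    [0, 0, 0.08, -0.02, 0.02, 0, 1],
    [0, 0, 0.06, 0, 0, 0, 1],
    [0, 0, 0.04, 0, 0, 0, 1],
    [0, 0, 0, 0, 0, 0, 1],
    [0, 0, 0, 0, 0, 0, 1]
  ]
}}

```text
time: 10.43
ee_pos: [0.5265, -0.1099, 0.0621]
eef_rot: [-3.139, 0.003, -2.521]
ft_force: [-1.6, 0.5, 8.6]
gripper_width: 0.0118
```

```bash
python3 g.py 0.5263 -0.1098 0.060 -144.45
```

```text
t10.43 pos [ 0.5265 -0.1099  0.0621] rpy [-1.7983e+02  1.5000e-01 -1.4445e+02] q [-0.21  0.37 -0.29  0.91 -0.   -0.83] F [-1.6  0.5  8.6] w 0.0118
need shift rows [0.01 0.01 0.08] turn rows [-0.03  0.03  0.  ]
```

Emit:
{"name": "step_arm", "arguments": {
  "commands": [
    [0, 0, 0.15, -0.03, 0.03, 0, 1],
    [0, 0, 0.15, 0, 0, 0, 1],
    [0, 0, 0.15, 0, 0, 0, 1],
    [0, 0, 0.15, 0, 0, 0, 1],
    [0, 0, 0.15, 0, 0, 0, 1]
  ]
}}

```text
time: 10.85
ee_pos: [0.5267, -0.1099, 0.0608]
eef_rot: [-3.132, 0.008, -2.521]
ft_force: [-14.7, 3.0, 48.1]
gripper_width: 0.0118
```

```bash
python3 g.py 0.5263 -0.1098 0.060 -144.45; python3 -c "
from workcell import *
import cv2
im=capture('scene')['pixels'];cv2.imwrite('pics/s4.png',cv2.resize(im[230:330,370:500],None,fx=5,fy=5,interpolation=cv2.INTER_CUBIC))"
```

```text
t10.85 pos [ 0.5267 -0.1099  0.0608] rpy [-179.47    0.48 -144.45] q [-0.21  0.37 -0.3   0.9  -0.   -0.83] F [-14.7   3.   48.1] w 0.0118
need shift rows [0.01 0.01 0.03] turn rows [-0.11  0.1   0.  ]
```

View pics/s4.png

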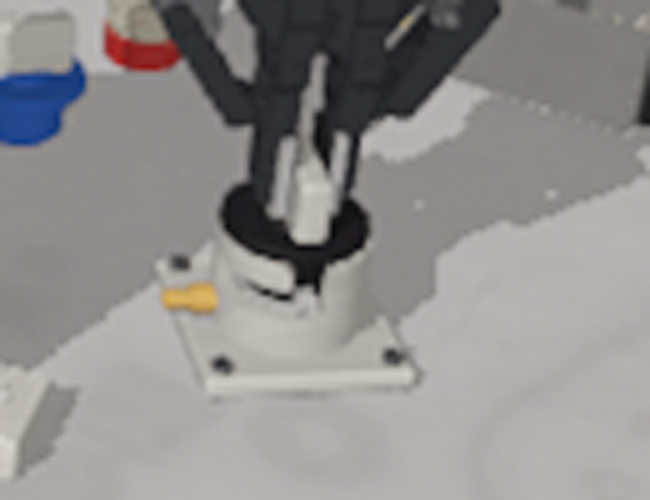

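Flange is on the rim and the lugs are at the channel mouths (48 N push at home, TCP z 0.0608). I'll ease off to a light push and turn clockwise.

Emit:
{"name": "step_arm", "arguments": {
  "commands": [
    [0, 0, -0.02, -0.1, 0.1, 0, 1],
    [0, 0, 0.05, 0, 0, 0.5, 1],
    [0, 0, 0.05, 0, 0, 0.7, 1],
    [0, 0, 0.05, 0, 0, 0.7, 1],
    [0, 0, 0.05, 0, 0, 0.7, 1]
  ]
}}

```text
time: 11.32
ee_pos: [0.528, -0.1105, 0.0619]
eef_rot: [-3.136, 0.006, -2.755]
ft_force: [-3.9, -0.2, 9.0]
gripper_width: 0.0119
```

```bash
python3 g.py 0.5263 -0.1098 0.061 135.5
```

```text
t11.32 pos [ 0.528  -0.1105  0.0619] rpy [-179.68    0.34 -157.84] q [-0.21  0.37 -0.29  0.91 -0.   -0.59] F [-3.9 -0.2  9. ] w 0.0119
need shift rows [0.05 0.05 0.04] turn rows [-0.02  0.1  13.33]
```

Emit:
{"name": "step_arm", "arguments": {
  "commands": [
    [0.05, 0.04, 0.06, 0, 0.08, 0.8, 1],
    [0, 0, 0.05, 0, 0, 0.8, 1],
    [0, 0, 0.05, 0, 0, 0.8, 1],
    [0, 0, 0.05, 0, 0, 0.8, 1],
    [0, 0, 0.05, 0, 0, 0.8, 1]
  ]
}}

```text
time: 11.73
ee_pos: [0.528, -0.111, 0.061]
eef_rot: [-3.133, 0.008, -3.121]
ft_force: [-6.1, -0.1, 17.6]
gripper_width: 0.0118
```

```bash
python3 g.py 0.5265 -0.1099 0.061 135.5
```

```text
t11.73 pos [ 0.528 -0.111  0.061] rpy [-179.53    0.44 -178.81] q [-0.2   0.37 -0.29  0.9  -0.01 -0.22] F [-6.1 -0.1 17.6] w 0.0118
need shift rows [ 0.06  0.05 -0.  ] turn rows [-0.05  0.12  9.14]
```

Emit:
{"name": "step_arm", "arguments": {
  "commands": [
    [0.06, 0.05, 0.03, -0.04, 0.1, 0.8, 1],
    [0.02, 0.02, 0.04, 0, 0, 0.8, 1],
    [0, 0, 0.04, 0, 0, 0.8, 1],
    [0, 0, 0.04, 0, 0, 0.8, 1],
    [0, 0, 0.04, 0, 0, 0.8, 1]
  ]
}}

```text
time: 12.15
ee_pos: [0.528, -0.1107, 0.0609]
eef_rot: [-3.136, 0.008, 2.795]
ft_force: [-5.1, -0.6, 16.3]
gripper_width: 0.0119
```

```bash
python3 g.py 0.5265 -0.1099 0.061 135.5
```

```text
t12.15 pos [ 0.528  -0.1107  0.0609] rpy [-179.71    0.49  160.14] q [-0.2   0.37 -0.29  0.91 -0.01  0.14] F [-5.1 -0.6 16.3] w 0.0119
need shift rows [ 0.07  0.01 -0.  ] turn rows [-0.04  0.11  4.93]
```

Emit:
{"name": "step_arm", "arguments": {
  "commands": [
    [0.07, 0.01, 0.03, -0.04, 0.1, 0.8, 1],
    [0.02, 0, 0.04, 0, 0, 0.8, 1],
    [0, 0, 0.04, 0, 0, 0.8, 1],
    [0, 0, 0.04, 0, 0, 0.8, 1],
    [0, 0, 0.04, 0, 0, 0.8, 1]
  ]
}}

```text
time: 12.57
ee_pos: [0.528, -0.1108, 0.0609]
eef_rot: [3.14, 0.007, 2.428]
ft_force: [-4.3, 0.7, 16.2]
gripper_width: 0.0117
```

```bash
python3 g.py 0.5265 -0.1099 0.061 135.5; python3 -c "
from workcell import *
print(get_state()['torque'])"
```

```text
t12.57 pos [ 0.528  -0.1108  0.0609] rpy [179.92   0.43 139.11] q [-0.21  0.37 -0.29  0.91 -0.    0.51] F [-4.3  0.7 16.2] w 0.0117
need shift rows [ 0.07 -0.01 -0.  ] turn rows [0.02 0.09 0.72]
[0.11333725 1.40528629 0.15991327]
```

76° turned. Now gently up to the end stop.

Emit:
{"name": "step_arm", "arguments": {
  "commands": [
    [0.05, 0, 0.03, 0, 0.08, 0.4, 1],
    [0, 0, 0.04, 0, 0, 0.4, 1],
    [0, 0, 0.04, 0, 0, 0.3, 1],
    [0, 0, 0.05, 0, 0, 0.3, 1],
    [0, 0, 0.05, 0, 0, 0.2, 1]
  ]
}}

```text
time: 12.98
ee_pos: [0.527, -0.1116, 0.0609]
eef_rot: [3.14, 0.006, 2.281]
ft_force: [-5.9, 1.0, 19.1]
gripper_width: 0.0113
```

```bash
python3 g.py 0.5265 -0.1099 0.061 135.5; python3 -c "
from workcell import *
print(get_state()['torque'])"
```

```text
t12.98 pos [ 0.527  -0.1116  0.0609] rpy [179.93   0.37 130.7 ] q [-0.21  0.37 -0.29  0.91 -0.    0.65] F [-5.9  1.  19.1] w 0.0113
need shift rows [ 0.07  0.03 -0.  ] turn rows [ 0.01  0.07 -0.96]
[0.1410992  1.49164331 1.64538794]
```

The end stop is reached (torque about z up to 1.6 N·m, at about 80°+). I'll ease the twist by about 3° while keeping the push, and re-centre slightly.

Emit:
{"name": "step_arm", "arguments": {
  "commands": [
    [0.04, 0.01, 0.05, 0, 0.06, -0.4, 1],
    [0, 0, 0.05, 0, 0, -0.2, 1],
    [0, 0, 0.06, 0, 0, 0, 1],
    [0, 0, 0.06, 0, 0, 0, 1],
    [0, 0, 0.06, 0, 0, 0, 1]
  ]
}}

```text
time: 13.4
ee_pos: [0.527, -0.1116, 0.0609]
eef_rot: [3.139, 0.008, 2.339]
ft_force: [-7.4, 0.5, 21.3]
gripper_width: 0.012
```

```bash
python3 g.py 0.5265 -0.1099 0.061 135.5; python3 -c "
from workcell import *
import cv2
from h import *
print(get_state()['torque'])
im=capture('scene')['pixels'];a=cv2.resize(im[230:330,370:500],(520,400),interpolation=cv2.INTER_CUBIC)
cv2.imwrite('pics/s5.png',a);cv2.imwrite('pics/w5.png',capture('wrist')['pixels'])
print(get_state()['ee_pos'],get_state()['ft_force'])"
```

```text
t13.40 pos [ 0.527  -0.1116  0.0609] rpy [179.83   0.46 134.  ] q [-0.21  0.37 -0.29  0.9  -0.    0.6 ] F [-7.4  0.5 21.3] w 0.012
need shift rows [ 0.06  0.03 -0.01] turn rows [ 0.03  0.09 -0.3 ]
[0.36451953 1.76462217 0.35091766]
[ 0.5270532  -0.11166392  0.06089547] [-7.96937021  1.86937174 21.20194779]
```

View pics/s5.png

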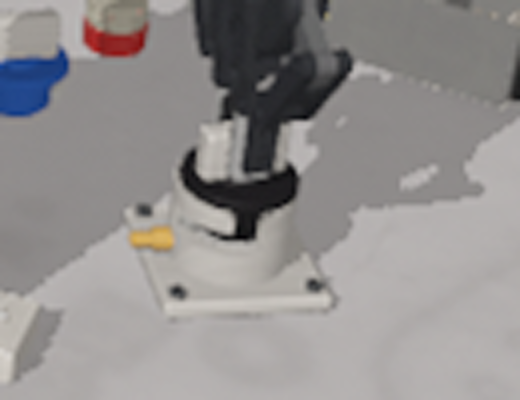

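View pics/w5.png

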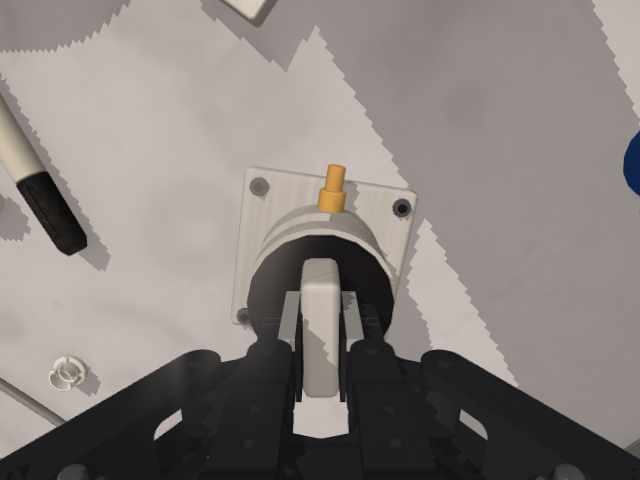

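The scene view shows the flange down on the rim and the slot empty. The wrist view shows the bar still square in the fingers. Force is steady at 21 N and z is steady at 0.0609 (0.026 plug height). Handing in.

```bash
python3 -c "
from workcell import *
print(job_done()); s=get_state();print(s['time'],s['ee_pos'],s['ft_force'],s['gripper_width'])"
```

```text
the job is handed in; nothing more can be done
None
the job is handed in; nothing more can be done
```

The black plug is in the port, turned clockwise to its end stop, and was still gripped and pressed home when I handed the job in. The arm reported no verdict.

- **What I did:** I gripped the plug by its wing bar and pushed it in with the lugs in the slots. The force rose from 4 N at first touch to 48 N with the flange on the rim. I then turned it to the stop and eased the twist back about 3°.
- **Last checks (13.4 s):**
  - **Turn:** the wrist angle is about 81° from the slots, and the bar is still square in the fingers.
  - **Height:** the plug's underside is at about 26 mm by the tool height, and the scene picture shows the flange on the rim.
  - **Push and grip:** the downward push held steady at 21 N, with 12 mm between the fingers on the 13 mm bar.
  - **Tilt:** the tool is under 0.5° from vertical.
- **Weaker points:**
  - **Centring:** the tool ended about 1.8 mm off its insertion position, and small corrections did not shift it. The 2 mm of play in the bore should keep the plug within the 3 mm limit, but I did not measure that directly.
  - **Camera agreement:** the top and wrist views differed by 1 to 2 mm, and I used the wrist values.
  - **Side load:** about 8 N remained on the tool at the end.
  - **Bystanders:** I moved the arm clear of them but did not measure their positions again at the end.

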